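# Assemble the vacuum filtration stack

### The arm

A 7-joint arm with a two-finger parallel gripper is mounted at the origin on the work surface. World frame = base frame: x ahead of the robot, y to its left, z up, the work surface at z = 0. Lengths are in m, angles in rad, forces in N, time in s.
With the tool pointing down it reaches from about 0.4 to 0.875 m from the base axis. Payload 19.3 kg.
Tool frame: the origin (TCP) lies midway between the tips of the shut fingers; the grasp point (between the pads) lies 19 mm behind it (bot.pinch_z is the distance from the TCP to the grasp point, in m); z points along the fingers, y is the direction in which the jaws open and shut (so a half turn about z gives the same grasp; the last joint's range is limited). The gripper opens to 85 mm and grips with 20 to 120 N. Pads are 22 mm wide; open, the fingers measure 114 mm over their backs; the gripper's body (76 mm by 85 mm) begins 54 mm behind the grasp point. The pads swing forward as they close: fully open they stand 13 mm farther back than shut.
Start: joints at [1.137, 0.521, -0.036, 1.599, 0.021, 1.021, -0.113], TCP at [0.222, -0.584, 0.231] pointing down, gripper open.
Joint ranges: [-2.91, 2.91], [-0.3, 2.13], [-1.5, 1.42], [0.17, 2.43], [-1.26, 4.41], [0.16, 1.93], [-2.52, 2.52]. Speed limits (rad/s): [1.89, 1.89, 2.39, 2.39, 3.01, 3.01, 3.01].

### API

Orientations are given as [roll, pitch, yaw] about the fixed x, y, z axes, in that order (R = Rz(yaw) Ry(pitch) Rx(roll)).
In Python, from workcell import bot gives the robot as it stands. The module is installed in compiled form; this text tells all that it offers.
- The arm moves only by the tool move_arm, never from a script. Its argument "moves" is text: rows parted by semicolons, each of 4 numbers parted by spaces: the shift along the tool's x, y, z in mm, then the turn about the tool's z in rad. In form: dx dy dz yaw; .... A call has exactly 10 rows; each row is the pose to reach, as a shift and turn from the pose commanded when the call began, along the tool's axes at that moment; what a row does not reach only later rows make up. A row lasts 1/12 s, in which the tool goes at most 41.7 mm and 7.16 degrees, less where a joint would pass 70% of its speed; a pose out of reach is approached as far as the arm can. A call with a gripper value outside its range is refused whole. "grip" is the opening, from 0 (shut) to 1 (fully open), set as the call begins (left out, the last holds). The fingers move at their own pace and stop on an object; "grip_force" is the grip in N (left out, the last holds). Time passes only in rows, so rows that repeat a pose let the fingers close, or fill a call up. It gives the time, the measured TCP pose, the force and the opening at its end, in the units of the state.
- bot.observe(): the state, without advancing time (a new reading comes with each control period).
- bot.grab_frame(name): name is "scene" or "side" or "wrist"; returns a dict with "frame" (384x512x3 uint8, red, green, blue), "z_map" (384x512 float32, m along the optical axis (not along the pixel's ray), 0 where there is no reading), "K" (3x3 intrinsics, pixels), "eye" and "attitude" of the camera in the world. Camera axes: x right, y up, looking along -z (the intrinsics and any distortion apply to the point x, -y, -z); pixel columns grow to the right and rows downward; lengths in m; the calibration is good to about 2 mm. The wrist camera is an equidistant fisheye: a pixel r from the principal point sees the ray r / f radians off the axis. A picture is of the moment at which its call begins.
- bot.job_done(): hands the job in, once; it reports no verdict.
Trained networks look in a picture, given as the dict that the camera call returned (one of the last four; its "shot" number tells which), for a name from the list of things; names that differ only in an ending like _2 or _b are one class to them, and where a whole thing is asked for, a point or a joint stands for the part that bears it (a point fixed in the world has none). Each returns a list of dicts, best first, with "conf" (0 to 1); they miss things now and then, are a little off and sometimes report something else, mostly with a low value. They report only what shows in the picture. A call takes as long as a camera call. They do not tell look-alikes from the thing itself.
- bot.search_frame(picture, label): "at" ([column, row] in pixels, amid what is visible of it).
- bot.pinpoint(picture, label): "at" ([column, row] in pixels: a listed point, or the origin of a listed thing).
The state is a dict: "clock": time; "qpos": joint angles; "qd": joint speeds; "joint_efforts": joint torques, N m; "position": TCP position; "tool_rot": TCP orientation; "force": force on the tool from outside, world axes, zero at the start; "moment": the same for the moment, N m; "grip_width": finger opening in m.
Only numpy, scipy, OpenCV 4.12 (cv2) and the standard library are available. Lean on these libraries where they do the work, as an engineer would, in place of code of your own. Each camera call takes 0.05 s, during which the arm holds its last target. There are 200 camera calls.

### The job

Assemble the filtration set on the filter flask with the side arm, building upward one part at a time: stopper of the support head fully home in the flask's mouth, perforated steel disc on the head, the tall funnel cup over the disc, the lid on the cup. Set each part down gently rather than dropping it, and leave everything standing straight, fully seated and released. Do not knock the glass flask or shift it from its place, and leave the short cup, the stoppered sample flask and the wash bottle undisturbed.

Things in the scene. Friction and masses are not known exactly. Their poses are not given: they have to be found in the camera images.
- flask_mouth (a point): Filter flask: loose conical clear glass, 135 mm tall, foot 84 across; black weight ring on it 92 across, 34 to 50 above the bench; 1 kg in all. Hose side arm 10 thick along local +x, reaching 54 from the axis, 108 above the bench. Point: centre of the open mouth, level with the top of its flat lip (45 across); z up. Straight bore 32 diameter, 41 deep
- head_c (a point): Support head, in the draining stand at the start; 90 g, 54 mm tall. From the foot up: grey stopper 22 long, 22 to 27 diameter; flat shoulder 40 diameter, 6 thick, which rests on the flask's lip; white cone 14; flange 62 diameter, 12 thick (grip here), its flat top with an opening 42 across, 12 deep. Point: centre of the flange, 6 below the top, 26 above the shoulder's underside; z up
- disc_c (a point): Perforated steel support disc, 80 g, lying on the bench: upper part 47 mm diameter, 8 thick (grip here); below it a step 36 diameter, 6 high, which drops into the head's opening so that the upper part rests on the head's flat top. Total 14 thick. Point: its centre, 7 above its underside; z up
- cup_c (a point): Tall funnel cup: straight tube of cream-tinted clear plastic with white rims, open at both ends, 62 mm outside, 54 inside, 85 tall, 80 g. It stands around the disc, on the flat top of the head's flange, which has the same outside diameter. Point: its centre, 42.5 above its foot; z up
- lid_c (a point): White plastic lid, 50 g, 32 mm tall: plug below 44 diameter, 8 high; plate 68 diameter, 4 thick; knob on top 18 diameter, 20 tall (grip here). The plug goes into the cup, the plate rests on the cup's rim. Point: centre of the knob, 22 above the plug's underside, 14 above the plate's underside, 10 below the knob's top; z up
- stand: Draining stand fixed on the bench: grey plastic plate 84 x 84 mm on four feet, its top 30 above the bench, with a 32 hole in the middle; the head's stopper stands in the hole, its shoulder on the plate. Origin: centre of its underside, on the bench
- shortcup_c (a point): Bystander: short funnel cup, as the tall one but only 45 mm tall; not used here. The point is its centre, 22.5 above its foot
- sample_c (a point): Bystander: sample flask, conical clear glass, 84 mm across the foot, neck 36, with a black rubber stopper in its neck and no side arm and no weight ring, 152 tall in all. The point is on its axis, 76 above the bench
- wash_c (a point): Bystander: white plastic wash bottle, 66 mm diameter, about 195 tall, with a grey bent nozzle that reaches 58 from its axis. The point is on its axis, 80 above the bench
Mind the look-alikes: they are no part of the job. What is shaped like the part that bears flask_mouth but green or orange is not meant.

How it is judged:
By the outcome, as a careful person would: the job done as asked, in the order asked, and still so for the second after the job is handed in, with the robot touching nothing.
It also fails if it takes over 134 s, if anything falls off the work surface, if the arm or the gripper's body presses on something with over 40 N, if the wrist force passes 120 N, or if a joint passes its speed limit or range.

## Working session

There is one attempt and no reset: what is moved stays moved. The work goes in short steps, Python scripts to look and compute and a tool call to move; the robot and the scene stay as the last step left them, time stands still between calls to the robot, and variables do not carry over. Pictures are saved under pics/ and viewed, about 12 in all and at most 16, crops included, and the job is handed in when it is done.

Besides the shell and the picture viewer there is one more tool, called as name(argument=value, ...), one argument or row to a line, values as JSON. move_arm: Moves the arm, as the interface text tells. Its arguments: {"type":"object","properties":{"moves":{"type":"string"},"grip":{"type":"number"},"grip_force":{"type":"number"}},"required":["moves"]}

```bash
mkdir -p pics
cat > h.py <<'E'
import numpy as np, cv2
from workcell import bot
from scipy.spatial.transform import Rotation as R
def att(p):
    a=np.array(p["attitude"],float)
    if a.shape==(3,3): return a
    return R.from_euler('xyz',a).as_matrix() if a.size==3 else R.from_quat(a).as_matrix()
def ray(p,uv):
    K=np.array(p["K"]);x=(uv[0]-K[0,2])/K[0,0];y=(uv[1]-K[1,2])/K[1,1]
    return att(p)@np.array([x,-y,-1.])
def at_z(p,uv,z):
    d=ray(p,uv);e=np.array(p["eye"]);return e+d*(z-e[2])/d[2]
def cloud(p):
    K=np.array(p["K"]);Z=p["z_map"];v,u=np.mgrid[:Z.shape[0],:Z.shape[1]]
    P=np.stack([(u-K[0,2])/K[0,0]*Z,-(v-K[1,2])/K[1,1]*Z,-Z],-1)
    return P@att(p).T+np.array(p["eye"]),Z>0
def save(p,n): cv2.imwrite('pics/'+n+'.png',p["frame"][:,:,::-1])
E
python3 - <<'E'
from h import *
s=bot.observe();print(s)
H=dict(flask_mouth=.135,head_c=.058,disc_c=.007,cup_c=.0425,lid_c=.022,stand=0,shortcup_c=.0225,sample_c=.076,wash_c=.08)
for n in("scene","side"):
    p=bot.grab_frame(n);save(p,n);print(n,p["K"],p["eye"],p["attitude"],p.keys())
    for k,z in H.items():
        for r in bot.pinpoint(p,k)[:4]: print(k,np.round(r["at"]),round(r["conf"],2),np.round(at_z(p,r["at"],z),3))
E
```

```text
{'clock': 0.0, 'qpos': array([ 1.13676668,  0.52199702, -0.03631385,  1.59999527,  0.02118146,
        1.02107507, -0.11278994]), 'qd': array([-0.00034014,  0.00110569, -0.00062646, -0.00019871,  0.00016783,
       -0.00075769,  0.00112462]), 'joint_efforts': array([-1.86278237e-03, -9.27088666e+01,  1.97872773e+00, -3.69932520e+01,
        1.78262562e-02,  8.20602640e-03,  2.88895512e-05]), 'position': array([ 0.22225843, -0.5837985 ,  0.23074102]), 'tool_rot': array([-3.14050431e+00,  6.77516883e-05,  3.63808092e-01]), 'force': array([ 0.18389794,  0.94888434, -0.20338106]), 'moment': array([-0.00970786, -0.042996  ,  0.00820327]), 'grip_width': 0.08530694589091706}
scene [[402.76410064   0.         259.37103115]
 [  0.         402.76410064 190.96119294]
 [  0.           0.           1.        ]] [ 0.96257573 -0.52888707  0.97652005] [0.65907032 0.00928553 0.5600662 ] dict_keys(['frame', 'z_map', 'K', 'eye', 'attitude', 'shot'])
flask_mouth [281. 268.] 0.72 [ 0.772 -0.145  0.135]
flask_mouth [233. 228.] 0.66 [ 0.615 -0.112  0.135]
flask_mouth [192. 276.] 0.55 [ 0.609 -0.268  0.135]
[... 642 characters left out ...]
_map', 'K', 'eye', 'attitude', 'shot'])
flask_mouth [310. 262.] 0.85 [ 0.616 -0.264  0.135]
flask_mouth [280. 212.] 0.74 [ 0.622 -0.11   0.135]
flask_mouth [337. 201.] 0.67 [ 0.771 -0.141  0.135]
flask_mouth [249. 325.] 0.36 [ 0.433 -0.333  0.135]
head_c [248. 321.] 0.72 [ 0.446 -0.296  0.058]
disc_c [228. 274.] 0.54 [ 0.458 -0.144  0.007]
cup_c [182. 157.] 0.67 [0.481 0.301 0.043]
lid_c [196. 191.] 0.73 [0.475 0.153 0.022]
lid_c [243. 172.] 0.68 [0.643 0.165 0.022]
lid_c [203. 133.] 0.53 [0.594 0.411 0.022]
stand [247. 327.] 0.64 [ 0.446 -0.288  0.   ]
shortcup_c [203. 234.] 0.59 [ 0.441 -0.009  0.022]
sample_c [246. 171.] 0.55 [0.631 0.116 0.076]
wash_c [204. 138.] 0.97 [0.568 0.313 0.08 ]
```

View pics/scene.png

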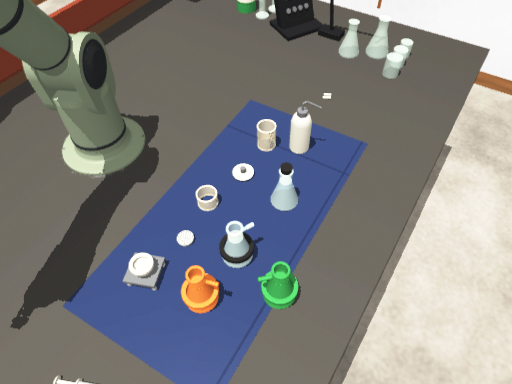

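View pics/side.png

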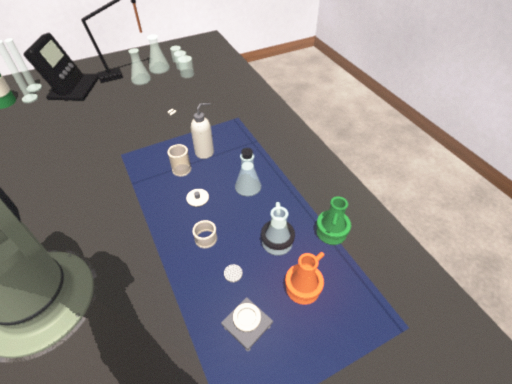

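The scene matches the detections. The clear flask with the black ring is at scene (237,243), beside the orange and green decoys. The head in its stand is at (143,265), the disc at (185,238), the lid at (243,172), the tall cup at (267,135) and the short cup at (207,198). I'll refine these from depth.

```bash
cat >> h.py <<'E'
from scipy.optimize import least_squares
def circ(P,c,rad,z0,z1,rmax,free=False):
    """circle fit to outer hull of the points in a z band, near c"""
    m=(P[...,2]>z0)&(P[...,2]<z1)&(np.hypot(P[...,0]-c[0],P[...,1]-c[1])<rmax)
    q=P[m][:,:2]
    if len(q)<8: return None,len(q)
    h=cv2.convexHull(q.astype(np.float32))[:,0]
    f=least_squares(lambda x:np.hypot(h[:,0]-x[0],h[:,1]-x[1])-x[2],[*c,rad],loss='soft_l1',f_scale=.001).x
    return np.round([*f,np.median(P[m][:,2])],4),len(q)
E
python3 - <<'E'
from h import *
T=dict(head=((.44,-.288),.031,.056,.07,.045),disc=((.465,-.149),.0235,.009,.022,.04),cup=((.473,.303),.031,.078,.095,.05),lid=((.476,.14),.034,.008,.018,.05),knob=((.476,.14),.009,.026,.04,.03),mouth=((.618,-.111),.0225,.128,.142,.035),ring=((.618,-.111),.046,.042,.056,.06),short=((.449,-.01),.031,.038,.053,.05),sample=((.634,.118),.015,.14,.16,.04))
for n in("scene","side"):
    p=bot.grab_frame(n);P,ok=cloud(p);P[~ok]=9
    for k,a in T.items(): print(n,k,circ(P,*a))
    m=(P[...,2]>.1)&(P[...,2]<.118)&(np.hypot(P[...,0]-.618,P[...,1]+.111)<.07)
    q=P[m][:,:2]-[.618,-.111];r=np.hypot(*q.T);print(np.round(q[r>.035][::3],3)[:12])
E
```

```text
scene head (array([ 0.4461, -0.2857,  0.0307,  0.0628]), 284)
scene disc (array([ 0.4693, -0.1484,  0.023 ,  0.0156]), 207)
scene cup (array([0.4671, 0.2861, 0.0313, 0.0852]), 120)
scene lid (array([0.474 , 0.1387, 0.0347, 0.0139]), 243)
scene knob (array([0.4731, 0.1372, 0.0077, 0.0327]), 28)
scene mouth (array([ 0.618 , -0.1111,  0.0221,  0.1359]), 144)
scene ring (array([ 0.6185, -0.1112,  0.0457,  0.0511]), 463)
scene short (array([ 0.4439, -0.0102,  0.0313,  0.0452]), 137)
scene sample (array([0.634 , 0.1174, 0.0173, 0.153 ]), 129)
[[0.016 0.046]
 [0.018 0.044]
 [0.025 0.047]
 [0.019 0.041]
 [0.026 0.044]
 [0.017 0.035]
 [0.024 0.039]
 [0.017 0.031]
 [0.022 0.036]
 [0.02  0.03 ]
 [0.021 0.029]]
side head (array([ 0.446 , -0.2853,  0.0305,  0.062 ]), 359)
side disc (array([ 0.4688, -0.1475,  0.0232,  0.0144]), 246)
side cup (array([0.4677, 0.288 , 0.0313, 0.0842]), 116)
side lid (array([0.472 , 0.1386, 0.0334, 0.013 ]), 259)
side knob (array([0.4724, 0.1393, 0.0084, 0.032 ]), 24)
side mouth (array([ 0.6179, -0.1099,  0.0221,  0.1347]), 133)
side ring (array([ 0.6184, -0.1106,  0.0455,  0.05  ]), 434)
side short (array([ 0.4438, -0.0095,  0.0311,  0.0438]), 147)
side sample (array([0.6343, 0.1167, 0.0166, 0.1523]), 105)
[[0.019 0.049]
 [0.017 0.05 ]
 [0.023 0.044]
 [0.018 0.045]
 [0.026 0.043]
 [0.018 0.04 ]
 [0.013 0.042]]
```

move_arm(
  moves="25 -16 0 0; 60 -38 0 0; 97 -61 0 0; 134 -85 0 0; 170 -108 0 0; 206 -130 0 0; 243 -154 -10 0; 278 -176 -40 0; 303 -192 -70 0; 315 -199 -90 0",
  grip=1,
  grip_force=30,
)

```text
clock: 1.93
position: [0.4464, -0.2838, 0.3214]
tool_rot: [-3.14, 0.001, 0.365]
force: [0.6, -0.7, 0.4]
grip_width: 0.0853
```

```bash
cat >> h.py <<'E'
def to(x,y,z,yaw=None):
    s=bot.observe();M=R.from_euler('xyz',s["tool_rot"]).as_matrix()
    d=M.T@(np.array([x,y,z])-s["position"])*1000
    print('t',round(s["clock"],2),'pos',np.round(s["position"],4),'rot',np.round(s["tool_rot"],4),'F',np.round(s["force"],1),'w',round(s["grip_width"],4),'need',np.round(d,1),'q',np.round(s["qpos"],2))
E
python3 -c "
from h import *
p=bot.grab_frame('wrist');save(p,'w1')
to(.446,-.2855,.0325)"
```

```text
t 1.98 pos [ 0.4514 -0.2806  0.3279] rot [ 3.1381 -0.0063  0.3699] F [4.6 6.7 6.2] w 0.0853 need [ -8.7   1.6 295.3] q [ 0.56  0.28 -0.15  1.72  0.04  1.14 -0.8 ]
```

View pics/w1.png

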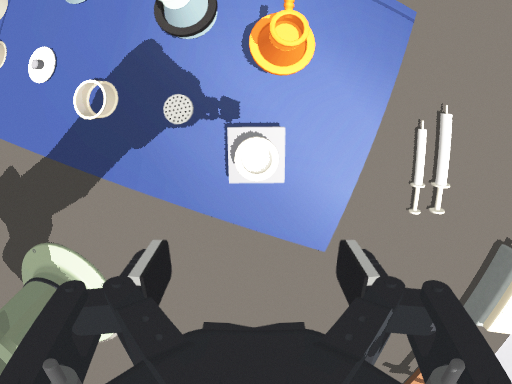

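The wrist view shows the head in its stand at (257,155), straight ahead and unobstructed. My dz sign was reversed, since tool +z points down.

move_arm(
  moves="0 0 20 0; 0 0 55 0; 0 0 95 0; 0 0 135 0; 0 0 170 0; 0 0 200 0; 0 0 220 0; 0 0 230 0; 0 0 230 0; 0 0 230 0",
)

```text
clock: 2.82
position: [0.446, -0.2865, 0.0914]
tool_rot: [3.141, -0.0, 0.364]
force: [0.5, -0.2, 0.8]
grip_width: 0.0857
```

```bash
python3 -c "
from h import *
to(.446,-.2855,.0325)"
```

```text
t 2.82 pos [ 0.446  -0.2865  0.0914] rot [ 3.1414e+00 -1.0000e-04  3.6370e-01] F [ 0.5 -0.2  0.8] w 0.0857 need [ 0.4 -1.  58.9] q [ 0.55  0.57 -0.12  1.96  0.12  0.62 -0.85]
```

move_arm(
  moves="0 -1 12 0; 0 -1 27 0; 0 -1 42 0; 0 -1 53 0; 0 -1 58 0; 0 -1 58 0; 0 -1 58 0; 0 -1 58 0; 0 -1 58 0; 0 -1 58 0",
)

```text
clock: 3.65
position: [0.4456, -0.2856, 0.0334]
tool_rot: [3.141, -0.001, 0.364]
force: [-0.1, 0.9, 0.2]
grip_width: 0.0848
```

move_arm(
  moves="0 0 0 0; 0 0 0 0; 0 0 0 0; 0 0 0 0; 0 0 0 0; 0 0 0 0; 0 0 0 0; 0 0 0 0; 0 0 0 0; 0 0 0 0",
  grip=0,
)

```text
clock: 4.48
position: [0.4455, -0.2855, 0.0332]
tool_rot: [3.141, -0.0, 0.364]
force: [-1.4, 0.3, 8.5]
grip_width: 0.0598
```

move_arm(
  moves="0 0 -3 0; 0 0 -10 0; 0 0 -22 0; 0 0 -42 0; 0 0 -70 0; 0 0 -100 0; 0 0 -130 0; 0 0 -150 0; 0 0 -157 0; 0 0 -157 0",
)

```text
clock: 5.32
position: [0.446, -0.2859, 0.1922]
tool_rot: [3.139, -0.002, 0.364]
force: [-0.5, -0.1, -1.1]
grip_width: 0.06
```

```bash
python3 -c "
from h import *
to(.618,-.1105,.190)
p=bot.grab_frame('side');save(p,'s2');P,ok=cloud(p);P[~ok]=9
q=bot.observe()['position'];print(circ(P,q[:2],.031,q[2]+.018,q[2]+.045,.045))
c=cv2.resize(p['frame'][180:384,150:400,::-1],None,fx=2.5,fy=2.5);cv2.imwrite('pics/s2c.png',c)"
```

```text
t 5.32 pos [ 0.446  -0.2859  0.1922] rot [ 3.1388e+00 -2.3000e-03  3.6350e-01] F [-0.5 -0.1 -1.1] w 0.06 need [ 223.1 -102.8    2.4] q [ 0.57  0.42 -0.14  1.89  0.08  0.83 -0.82]
(array([ 0.4507, -0.2894,  0.0346,  0.2197]), 469)
```

View pics/s2c.png

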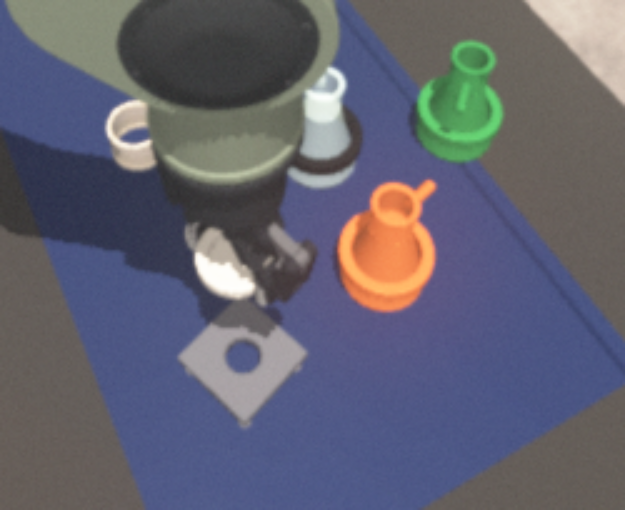

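The head is held and the stand is empty (crop 240,355). Next I move above the flask mouth.

move_arm(
  moves="10 -5 0 0; 35 -16 0 0; 67 -31 0 0; 100 -46 0 0; 134 -62 0 0; 165 -76 0 0; 192 -88 0 0; 212 -98 0 0; 221 -102 0 0; 223 -103 0 0",
)

```text
clock: 6.2
position: [0.6177, -0.1071, 0.1882]
tool_rot: [-3.14, 0.001, 0.367]
force: [-0.3, -0.7, -0.6]
grip_width: 0.0601
```

move_arm(
  moves="0 0 0 0; 0 0 0 0; 0 0 0 0; 0 0 0 0; 0 0 0 0; 0 0 0 0; 0 0 0 0; 0 0 0 0; 0 0 0 0; 0 0 0 0",
)

```text
clock: 7.03
position: [0.6171, -0.1098, 0.1899]
tool_rot: [3.142, -0.0, 0.364]
force: [0.3, -0.4, -1.0]
grip_width: 0.0599
```

```bash
python3 -c "
from h import *
to(.618,-.1105,.138)
p=bot.grab_frame('side');v=bot.grab_frame('scene')
a=cv2.resize(p['frame'][140:300,200:360],(400,400));b=cv2.resize(v['frame'][140:300,160:320],(400,400));cv2.imwrite('pics/s3.png',np.hstack([a,b])[:,:,::-1])"
```

```text
t 7.03 pos [ 0.6171 -0.1098  0.1899] rot [ 3.1416 -0.      0.3637] F [ 0.3 -0.4 -1. ] w 0.0599 need [ 0.6  0.9 51.9] q [ 0.19  0.57 -0.16  1.63  0.11  0.95 -1.22]
```

View pics/s3.png

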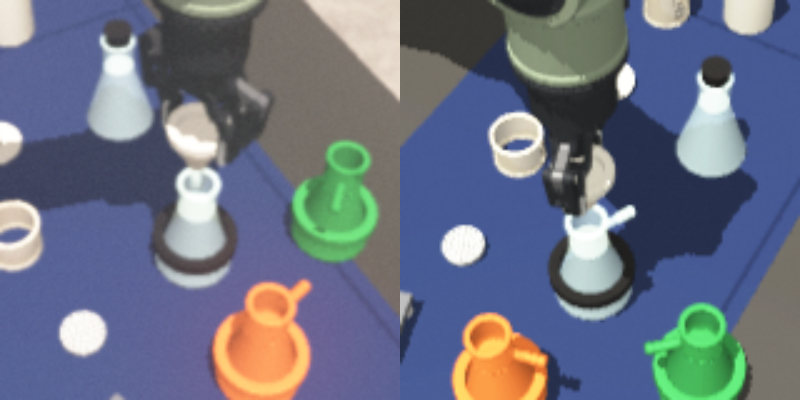

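The head hangs upright directly over the mouth in both views (left panel 197,150, right panel 590,190). I'll lower it gently.

move_arm(
  moves="1 1 2 0; 1 1 6 0; 1 1 11 0; 1 1 17 0; 1 1 23 0; 1 1 29 0; 1 1 34 0; 1 1 38 0; 1 1 41 0; 1 1 42 0",
)

```text
clock: 7.97
position: [0.6182, -0.1104, 0.1472]
tool_rot: [-3.141, 0.001, 0.364]
force: [0.2, 0.6, -0.7]
grip_width: 0.0598
```

move_arm(
  moves="0 0 0 0; 0 0 1 0; 0 0 2 0; 0 0 3 0; 0 0 4 0; 0 0 5 0; 0 0 6 0; 0 0 7 0; 0 0 7 0; 0 0 7 0",
)

```text
clock: 8.8
position: [0.6184, -0.1104, 0.1408]
tool_rot: [-3.142, 0.0, 0.364]
force: [0.7, -0.5, -1.3]
grip_width: 0.06
```

```bash
python3 -c "
from h import *
to(.618,-.1105,.138)"
```

```text
t 8.8 pos [ 0.6184 -0.1104  0.1408] rot [-3.1415e+00  1.0000e-04  3.6370e-01] F [ 0.7 -0.5 -1.3] w 0.06 need [-0.4 -0.1  2.8] q [ 0.19  0.63 -0.16  1.66  0.12  0.86 -1.23]
```

move_arm(
  moves="0 0 0.5 0; 0 0 1 0; 0 0 1.5 0; 0 0 2 0; 0 0 2.5 0; 0 0 2.8 0; 0 0 3 0; 0 0 3 0; 0 0 3 0; 0 0 3 0",
)

```text
clock: 9.63
position: [0.6185, -0.1104, 0.1383]
tool_rot: [3.141, -0.0, 0.364]
force: [-1.5, 0.3, 6.7]
grip_width: 0.0599
```

Contact at the expected height, so I release, rise straight up and check.

move_arm(
  moves="0 0 0 0; 0 0 0 0; 0 0 0 0; 0 0 0 0; 0 0 0 0; 0 0 0 0; 0 0 0 0; 0 0 0 0; 0 0 0 0; 0 0 0 0",
  grip=1,
)

```text
clock: 10.47
position: [0.6184, -0.1104, 0.1378]
tool_rot: [-3.142, 0.0, 0.364]
force: [-0.6, -0.6, 0.4]
grip_width: 0.0856
```

move_arm(
  moves="0 0 -3 0; 0 0 -10 0; 0 0 -22 0; 0 0 -40 0; 0 0 -60 0; 0 0 -80 0; 0 0 -92 0; 0 0 -100 0; 0 0 -100 0; 0 0 -100 0",
)

```text
clock: 11.3
position: [0.6183, -0.1104, 0.2376]
tool_rot: [-3.142, 0.0, 0.364]
force: [-0.6, 1.0, -0.8]
grip_width: 0.0859
```

```bash
python3 -c "
from h import *
to(.469,-.148,.235)"
```

```text
t 11.3 pos [ 0.6183 -0.1104  0.2376] rot [-3.1415e+00  1.0000e-04  3.6370e-01] F [-0.6  1.  -0.8] w 0.0859 need [-152.9  -18.     2.7] q [ 0.19  0.52 -0.17  1.58  0.1   1.05 -1.21]
```

move_arm(
  moves="-15 -2 0 0; -40 -5 0 0; -75 -9 0 0; -108 -13 0 0; -135 -16 10 0; -148 -18 35 0; -153 -18 70 0; -153 -18 105 0; -153 -18 135 0; -153 -18 150 0",
)

```text
clock: 12.13
position: [0.4668, -0.1475, 0.084]
tool_rot: [-3.139, 0.004, 0.364]
force: [0.1, -0.5, -1.4]
grip_width: 0.0857
```

move_arm(
  moves="0 0 10 0; 0 0 20 0; 0 0 20 0; 0 0 20 0; 0 0 20 0; 0 0 20 0; 0 0 20 0; 0 0 20 0; 0 0 20 0; 0 0 20 0",
)

```text
clock: 12.97
position: [0.4691, -0.1481, 0.068]
tool_rot: [3.141, -0.0, 0.364]
force: [1.1, 0.1, 0.5]
grip_width: 0.0855
```

```bash
python3 -c "
from h import *
to(.469,-.148,.006)
p=bot.grab_frame('side');v=bot.grab_frame('scene');w=bot.grab_frame('wrist')
for q in (p,v):
    P,ok=cloud(q);P[~ok]=9
    print('head',circ(P,(.618,-.11),.031,.158,.176,.045),'ring',circ(P,(.618,-.111),.046,.042,.056,.06),'disc',circ(P,(.469,-.148),.0235,.009,.022,.04))
a=cv2.resize(p['frame'][140:300,200:360],(400,400));b=cv2.resize(v['frame'][140:300,160:320],(400,400));cv2.imwrite('pics/s4.png',np.hstack([a,b])[:,:,::-1]);save(w,'w4')"
```

```text
t 12.97 pos [ 0.4691 -0.1481  0.068 ] rot [ 3.1414e+00 -3.0000e-04  3.6370e-01] F [1.1 0.1 0.5] w 0.0855 need [-0.1 -0.1 62. ] q [ 0.29  0.57 -0.13  2.07  0.15  0.51 -1.16]
head (array([ 0.6181, -0.1083,  0.0304,  0.1667]), 296) ring (array([ 0.6179, -0.1108,  0.0454,  0.05  ]), 426) disc (array([ 0.4687, -0.1478,  0.0229,  0.0143]), 239)
head (array([ 0.6183, -0.1088,  0.0305,  0.1675]), 354) ring (array([ 0.6185, -0.1111,  0.0454,  0.0511]), 459) disc (array([ 0.4696, -0.1486,  0.0234,  0.0156]), 193)
```

View pics/s4.png

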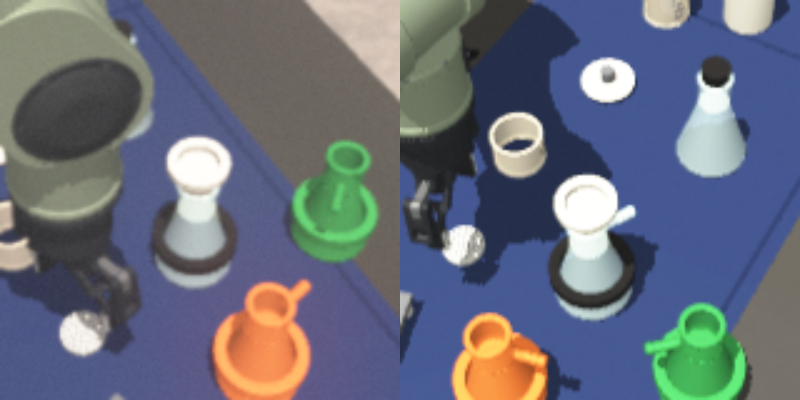

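The head is home: its flange top reads 0.167 m as expected and the ring hasn't moved. Now I pick the disc.

move_arm(
  moves="0 0 12 0; 0 0 28 0; 0 0 42 0; 0 0 52 0; 0 0 58 0; 0 0 61 0; 0 0 62 0; 0 0 62 0; 0 0 62 0; 0 0 62 0",
)

```text
clock: 13.95
position: [0.4693, -0.1481, 0.0063]
tool_rot: [3.141, -0.001, 0.364]
force: [-0.3, -0.2, 0.0]
grip_width: 0.0855
```

move_arm(
  moves="0 0 0 0; 0 0 0 0; 0 0 0 0; 0 0 0 0; 0 0 0 0; 0 0 0 0; 0 0 0 0; 0 0 0 0; 0 0 0 0; 0 0 0 0",
  grip=0,
)

```text
clock: 14.78
position: [0.4692, -0.1481, 0.0062]
tool_rot: [3.141, -0.0, 0.364]
force: [-2.4, 0.3, 9.0]
grip_width: 0.0453
```

move_arm(
  moves="0 0 -3 0; 0 0 -10 0; 0 0 -25 0; 0 0 -50 0; 0 0 -80 0; 0 0 -115 0; 0 0 -150 0; 0 0 -175 0; 0 0 -190 0; 0 0 -195 0",
)

```text
clock: 15.62
position: [0.4698, -0.1483, 0.2038]
tool_rot: [3.139, -0.003, 0.364]
force: [1.8, 1.4, -1.2]
grip_width: 0.0454
```

```bash
python3 -c "
from h import *
to(.618,-.1085,.2)
w=bot.grab_frame('wrist');save(w,'w5')"
```

```text
t 15.62 pos [ 0.4698 -0.1483  0.2038] rot [ 3.1393e+00 -3.1000e-03  3.6360e-01] F [ 1.8  1.4 -1.2] w 0.0454 need [152.7  15.5   4.3] q [ 0.33  0.35 -0.18  1.97  0.08  0.83 -1.1 ]
```

View pics/w5.png

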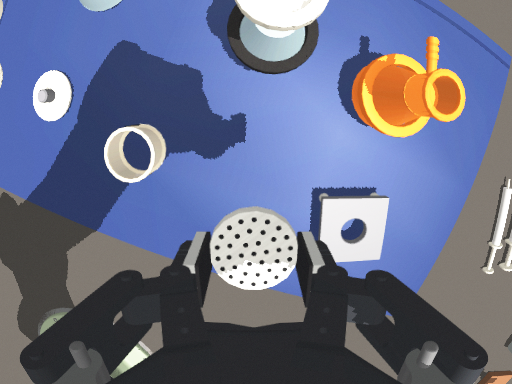

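The disc is held level between the pads at (254,248).

move_arm(
  moves="8 1 0 0; 25 3 0 0; 48 5 0 0; 74 8 0 0; 100 10 0 0; 123 12 0 0; 140 14 0 0; 149 15 0 0; 152 15 0 0; 153 15 0 0",
)

```text
clock: 16.5
position: [0.6169, -0.1074, 0.1995]
tool_rot: [-3.141, 0.002, 0.364]
force: [0.1, -0.5, -0.8]
grip_width: 0.045
```

move_arm(
  moves="0 0 0 0; 0 0 0 0; 0 0 2 0; 0 0 4 0; 0 0 7 0; 0 0 10 0; 0 0 13 0; 0 0 15 0; 0 0 15 0; 0 0 15 0",
)

```text
clock: 17.33
position: [0.6173, -0.1076, 0.1857]
tool_rot: [-3.141, 0.0, 0.364]
force: [1.0, -0.7, -1.1]
grip_width: 0.0449
```

```bash
python3 -c "
from h import *
to(.618,-.1085,.1672)"
```

```text
t 17.33 pos [ 0.6173 -0.1076  0.1857] rot [-3.1414e+00  2.0000e-04  3.6370e-01] F [ 1.  -0.7 -1.1] w 0.0449 need [ 0.4  1.1 18.5] q [ 0.19  0.58 -0.17  1.63  0.11  0.94 -1.22]
```

move_arm(
  moves="0.5 1 2 0; 0.5 1 4 0; 0.5 1 7 0; 0.5 1 9 0; 0.5 1 11 0; 0.5 1 13 0; 0.5 1 15 0; 0.5 1 16 0; 0.5 1 16 0; 0.5 1 16 0",
)

```text
clock: 18.17
position: [0.6182, -0.1083, 0.1698]
tool_rot: [-3.142, 0.0, 0.364]
force: [-0.4, -0.2, -0.9]
grip_width: 0.045
```

move_arm(
  moves="0 0 0.5 0; 0 0 1 0; 0 0 1.4 0; 0 0 1.8 0; 0 0 2.2 0; 0 0 2.6 0; 0 0 2.8 0; 0 0 2.8 0; 0 0 2.8 0; 0 0 2.8 0",
)

```text
clock: 19.0
position: [0.6182, -0.1084, 0.1673]
tool_rot: [3.141, -0.0, 0.364]
force: [-1.2, 0.6, 6.3]
grip_width: 0.0453
```

move_arm(
  moves="0 0 0 0; 0 0 0 0; 0 0 0 0; 0 0 0 0; 0 0 0 0; 0 0 0 0; 0 0 0 0; 0 0 0 0; 0 0 0 0; 0 0 0 0",
  grip=1,
)

```text
clock: 19.83
position: [0.6182, -0.1083, 0.167]
tool_rot: [-3.142, 0.0, 0.364]
force: [-0.5, 0.2, -0.8]
grip_width: 0.0856
```

move_arm(
  moves="0 0 -3 0; 0 0 -10 0; 0 0 -22 0; 0 0 -38 0; 0 0 -55 0; 0 0 -68 0; 0 0 -78 0; 0 0 -83 0; 0 0 -83 0; 0 0 -83 0",
)

```text
clock: 20.67
position: [0.618, -0.1084, 0.2499]
tool_rot: [-3.142, 0.0, 0.364]
force: [-0.3, 0.3, -0.2]
grip_width: 0.0855
```

```bash
python3 -c "
from h import *
to(.4675,.287,.25)"
```

```text
t 20.67 pos [ 0.618  -0.1084  0.2499] rot [-3.1416e+00  1.0000e-04  3.6370e-01] F [-0.3  0.3 -0.2] w 0.0855 need [-0.00e+00 -4.23e+02 -1.00e-01] q [ 0.19  0.51 -0.17  1.57  0.09  1.07 -1.21]
```

move_arm(
  moves="0 -10 0 0; 0 -30 0 0; 0 -65 0 0; 0 -105 0 0; 0 -145 0 0; 0 -185 0 0; 0 -225 0 0; 0 -260 0 0; 0 -285 0 0; 0 -300 0 0",
)

```text
clock: 21.5
position: [0.5091, 0.1757, 0.2495]
tool_rot: [-3.141, 0.001, 0.368]
force: [-0.0, 0.4, 0.1]
grip_width: 0.0851
```

```bash
python3 -c "
from h import *
to(.4675,.287,.25)
for n in('side','scene'):
    q=bot.grab_frame(n);P,ok=cloud(q);P[~ok]=9
    print('disc',circ(P,(.618,-.1085),.0235,.171,.18,.035),'flange',circ(P,(.618,-.1085),.031,.162,.1705,.045),'cup',circ(P,(.4675,.287),.031,.078,.095,.05))
    m=(P[...,2]>.173)&(P[...,2]<.18)&(np.hypot(P[...,0]-.618,P[...,1]+.1085)<.022);z=P[m];print(np.linalg.lstsq(np.c_[z[:,:2]-[.618,-.1085],np.ones(len(z))],z[:,2],rcond=None)[0])
    b=q['frame'];c=b[140:300,200:360] if n=='side' else b[140:300,160:320]
    globals()[n]=cv2.resize(c,(400,400))
cv2.imwrite('pics/s6.png',np.hstack([side,scene])[:,:,::-1])"
```

```text
t 21.5 pos [0.5091 0.1757 0.2495] rot [-3.1405e+00  9.0000e-04  3.6750e-01] F [-0.   0.4  0.1] w 0.0851 need [   1.1 -118.9   -0.3] q [-0.24  0.37 -0.26  1.8   0.11  0.99 -1.75]
disc (array([ 0.6172, -0.1066,  0.0231,  0.1755]), 238) flange (array([ 0.6184, -0.1088,  0.0305,  0.1672]), 172) cup (array([0.4674, 0.287 , 0.0314, 0.0844]), 111)
[0.0035219  0.00428791 0.17560431]
disc (array([ 0.6198, -0.1108,  0.0276,  0.1764]), 271) flange (array([ 0.6182, -0.1088,  0.0305,  0.1681]), 171) cup (array([0.4665, 0.2866, 0.0313, 0.0844]), 120)
[-0.02020795  0.00769486  0.17657489]
```

View pics/s6.png

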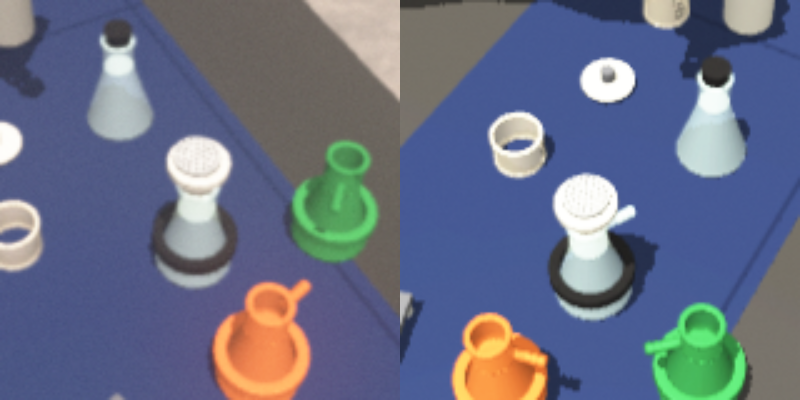

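The disc lies flat on the head with its top at 0.1755 m. On to the cup.

move_arm(
  moves="0 -20 0 0; 0 -45 0 0; 0 -75 0 0; 0 -100 0 0; 0 -117 0 0; 0 -123 0 0; 0 -123 10 0; 0 -123 30 0; 0 -123 55 0; 0 -123 70 0",
)

```text
clock: 22.43
position: [0.4676, 0.2846, 0.1772]
tool_rot: [3.14, 0.002, 0.362]
force: [-0.7, 0.1, -0.4]
grip_width: 0.0853
```

move_arm(
  moves="0 0 5 0; 0 0 15 0; 0 0 30 0; 0 0 40 0; 0 0 45 0; 0 0 45 0; 0 0 45 0; 0 0 45 0; 0 0 45 0; 0 0 45 0",
)

```text
clock: 23.27
position: [0.4679, 0.2871, 0.1356]
tool_rot: [-3.141, -0.001, 0.364]
force: [-0.3, 0.4, 0.3]
grip_width: 0.0853
```

```bash
python3 -c "
from h import *
to(.467,.287,.034)
w=bot.grab_frame('wrist');save(w,'w7')"
```

```text
t 23.27 pos [0.4679 0.2871 0.1356] rot [-3.1414e+00 -8.0000e-04  3.6370e-01] F [-0.3  0.4  0.3] w 0.0853 need [ -1.   -0.2 101.6] q [-0.46  0.54 -0.27  1.88  0.2   0.75 -2.05]
```

View pics/w7.png

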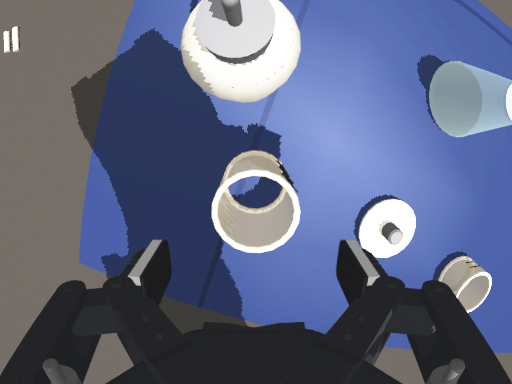

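The cup is centred between the jaws at (256,210). The bottle is ahead of the camera, so I'll check clearance first.

```bash
python3 -c "
from h import *
w=bot.grab_frame('wrist');s=bot.observe();M=R.from_euler('xyz',s['tool_rot']).as_matrix()
print(M.T@(np.array(w['eye'])-s['position']),w['K'][0],w['eye'])
for n in('side','scene'):
  P,ok=cloud(bot.grab_frame(n));P[~ok]=9
  m=(P[...,2]>.1)&(P[...,2]<.22)&(np.hypot(P[...,0]-.566,P[...,1]-.322)<.1)&(P[...,0]>.52)
  z=P[m];print(len(z),z.min(0),z.max(0),z[z[:,2]>.17][::15])"
```

```text
[ 0.07358135 -0.00092531 -0.14261484] [297.31863964   0.         253.4164821 ] [0.53617513 0.31405671 0.2780482 ]
407 [0.53325979 0.29976873 0.10031919] [0.61716436 0.3608671  0.19853462] [[0.57596184 0.34097055 0.19763388]
 [0.5849251  0.34028441 0.19164987]
 [0.56777042 0.33086233 0.18786932]]
455 [0.53684012 0.29934686 0.10039552] [0.61558465 0.36507094 0.19846953] [[0.57412824 0.34293262 0.19593281]
 [0.58866497 0.34797409 0.19112846]
 [0.5979549  0.35817663 0.18030028]
 [0.56476267 0.33282477 0.1723974 ]]
```

The camera sits 74 mm ahead of the tool, so when lowered it would be at the bottle's shoulder. A half turn gives the same grasp with the camera pointing away.

move_arm(
  moves="0 0 0 0.12; 0 0 0 0.24; 0 0 0 0.36; 0 0 0 0.48; 0 0 0 0.6; 0 0 0 0.72; 0 0 0 0.84; 0 0 0 0.96; 0 0 0 1.08; 0 0 0 1.2",
)

```text
clock: 24.3
position: [0.4678, 0.2873, 0.1356]
tool_rot: [-3.141, 0.0, -0.773]
force: [-0.3, -0.9, -1.3]
grip_width: 0.0853
```

```bash
python3 -c "
from h import *
to(.467,.287,.034)"
```

```text
t 24.3 pos [0.4678 0.2873 0.1356] rot [-3.1408e+00  5.0000e-04 -7.7270e-01] F [-0.3 -0.9 -1.3] w 0.0853 need [ -0.3   0.8 101.6] q [-1.1   0.62  0.64  1.91 -0.52  0.78 -2.51]
```

Positive turn is clockwise in the world and runs into the joint-7 limit. I'll go the other way to the half turn.

move_arm(
  moves="0 0 0 -0.12; 0 0 0 -0.24; 0 0 0 -0.36; 0 0 0 -0.48; 0 0 0 -0.6; 0 0 0 -0.72; 0 0 0 -0.84; 0 0 0 -0.96; 0 0 0 -1.08; 0 0 0 -1.2",
)

```text
clock: 25.13
position: [0.4674, 0.2868, 0.1348]
tool_rot: [-3.142, 0.002, 0.438]
force: [-0.8, 0.6, -0.1]
grip_width: 0.0858
```

move_arm(
  moves="0 0 0 -0.12; 0 0 0 -0.24; 0 0 0 -0.36; 0 0 0 -0.48; 0 0 0 -0.6; 0 0 0 -0.72; 0 0 0 -0.84; 0 0 0 -0.96; 0 0 0 -1.08; 0 0 0 -1.2",
)

```text
clock: 25.97
position: [0.4675, 0.2868, 0.1348]
tool_rot: [-3.14, 0.001, 1.638]
force: [-0.5, -0.3, -0.4]
grip_width: 0.0852
```

move_arm(
  moves="0 0 0 -0.12; 0 0 0 -0.24; 0 0 0 -0.36; 0 0 0 -0.48; 0 0 0 -0.6; 0 0 0 -0.72; 0 0 0 -0.84; 0 0 0 -0.96; 0 0 0 -1.08; 0 0 0 -1.2",
)

```text
clock: 26.8
position: [0.4675, 0.2867, 0.1348]
tool_rot: [-3.14, -0.001, 2.838]
force: [-0.3, 0.1, 0.2]
grip_width: 0.0853
```

move_arm(
  moves="0 0 0 -0.12; 0 0 0 -0.24; 0 0 0 -0.36; 0 0 0 -0.48; 0 0 0 -0.6; 0 0 0 -0.72; 0 0 0 -0.74; 0 0 0 -0.74; 0 0 0 -0.74; 0 0 0 -0.74",
)

```text
clock: 27.63
position: [0.4675, 0.2867, 0.1348]
tool_rot: [-3.141, -0.002, -2.714]
force: [0.6, 0.0, -0.5]
grip_width: 0.0854
```

```bash
python3 -c "
from h import *
to(.467,.287,.034)"
```

```text
t 27.63 pos [0.4675 0.2867 0.1348] rot [-3.1414e+00 -1.8000e-03 -2.7141e+00] F [ 0.6  0.  -0.5] w 0.0854 need [1.000e-01 5.000e-01 1.008e+02] q [-0.27  0.57 -0.53  1.87  0.39  0.8   0.99]
```

move_arm(
  moves="0 0 12 0; 0 0 30 0; 0 0 50 0; 0 0 70 0; 0 0 85 0; 0 0 95 0; 0 0 100 0; 0 0 101 0; 0 0 101 0; 0 0 101 0",
)

```text
clock: 28.47
position: [0.4676, 0.2869, 0.0344]
tool_rot: [3.142, -0.001, -2.711]
force: [0.1, -0.1, 0.6]
grip_width: 0.0852
```

move_arm(
  moves="0 0 0 0; 0 0 0 0; 0 0 0 0; 0 0 0 0; 0 0 0 0; 0 0 0 0; 0 0 0 0; 0 0 0 0; 0 0 0 0; 0 0 0 0",
  grip=0,
)

```text
clock: 29.3
position: [0.4677, 0.2867, 0.0344]
tool_rot: [-3.141, -0.001, -2.711]
force: [-1.0, -0.8, 7.9]
grip_width: 0.0601
```

move_arm(
  moves="0 0 -3 0; 0 0 -10 0; 0 0 -25 0; 0 0 -50 0; 0 0 -85 0; 0 0 -120 0; 0 0 -155 0; 0 0 -180 0; 0 0 -195 0; 0 0 -200 0",
)

```text
clock: 30.13
position: [0.4682, 0.2872, 0.2368]
tool_rot: [3.141, 0.002, -2.711]
force: [0.2, -0.3, -1.5]
grip_width: 0.0598
```

```bash
python3 -c "
from h import *
to(.618,-.1085,.234)"
```

```text
t 30.13 pos [0.4682 0.2872 0.2368] rot [ 3.1415e+00  1.9000e-03 -2.7112e+00] F [ 0.2 -0.3 -1.5] w 0.0598 need [  29.  -422.1    2.7] q [-0.22  0.45 -0.59  1.77  0.29  1.01  1.08]
```

move_arm(
  moves="1 -8 0 0; 2 -25 0 0; 4 -52 0 0; 6 -85 0 0; 8 -120 0 0; 11 -155 0 0; 13 -190 0 0; 15 -225 0 0; 18 -260 0 0; 20 -295 0 0",
)

```text
clock: 30.97
position: [0.5721, 0.0078, 0.2323]
tool_rot: [3.141, -0.004, -2.711]
force: [0.5, 0.8, -1.0]
grip_width: 0.06
```

move_arm(
  moves="2 -30 0 0; 4 -58 0 0; 6 -82 0 0; 8 -102 0 0; 8 -116 0 0; 9 -124 0 0; 9 -127 0 0; 9 -127 0 0; 9 -127 0 0; 9 -127 0 0",
)

```text
clock: 31.8
position: [0.6173, -0.1075, 0.2339]
tool_rot: [3.141, -0.002, -2.709]
force: [0.1, -0.9, -0.0]
grip_width: 0.06
```

```bash
python3 -c "
from h import *
to(.618,-.1085,.2014)
p=bot.grab_frame('side');v=bot.grab_frame('scene')
a=cv2.resize(p['frame'][110:270,200:360],(400,400));b=cv2.resize(v['frame'][110:270,160:320],(400,400));cv2.imwrite('pics/s8.png',np.hstack([a,b])[:,:,::-1])"
```

```text
t 31.8 pos [ 0.6173 -0.1075  0.2339] rot [ 3.1414e+00 -1.7000e-03 -2.7094e+00] F [ 0.1 -0.9 -0. ] w 0.06 need [-0.3 -1.2 32.5] q [ 0.4   0.56 -0.49  1.57  0.28  1.08  1.85]
```

View pics/s8.png

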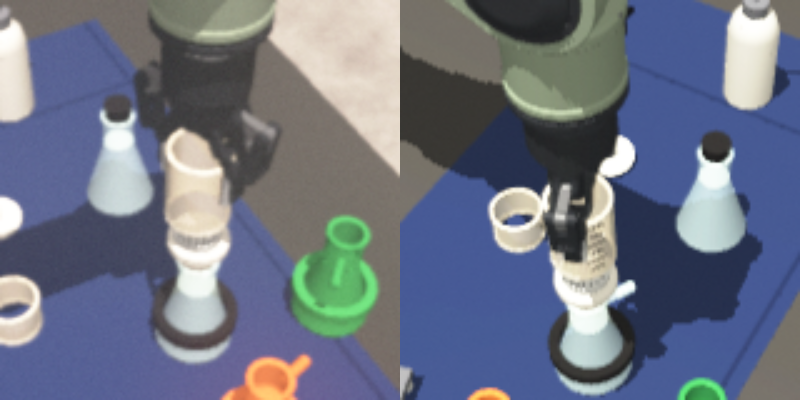

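The cup is upright and above the head in both views.

move_arm(
  moves="0 -1 2 0; 0 -1 5 0; 0 -1 9 0; 0 -1 13 0; 0 -1 17 0; 0 -1 21 0; 0 -1 25 0; 0 -1 28 0; 0 -1 30 0; 0 -1 30 0",
)

```text
clock: 32.73
position: [0.6176, -0.1097, 0.2033]
tool_rot: [3.141, -0.002, -2.711]
force: [0.4, 0.0, -0.6]
grip_width: 0.0598
```

move_arm(
  moves="0 0 0.4 0; 0 0 0.8 0; 0 0 1.2 0; 0 0 1.6 0; 0 0 2 0; 0 0 2.4 0; 0 0 2.7 0; 0 0 2.7 0; 0 0 2.7 0; 0 0 2.7 0",
)

```text
clock: 33.57
position: [0.6179, -0.1097, 0.2015]
tool_rot: [-3.141, -0.001, -2.711]
force: [-1.7, 1.5, 6.4]
grip_width: 0.0603
```

move_arm(
  moves="0 0 0 0; 0 0 0 0; 0 0 0 0; 0 0 0 0; 0 0 0 0; 0 0 0 0; 0 0 0 0; 0 0 0 0; 0 0 0 0; 0 0 0 0",
  grip=1,
)

```text
clock: 34.4
position: [0.6178, -0.1098, 0.2011]
tool_rot: [-3.141, -0.002, -2.711]
force: [0.9, -0.3, -0.1]
grip_width: 0.0856
```

move_arm(
  moves="0 0 -3 0; 0 0 -9 0; 0 0 -18 0; 0 0 -30 0; 0 0 -45 0; 0 0 -62 0; 0 0 -80 0; 0 0 -95 0; 0 0 -105 0; 0 0 -108 0",
)

```text
clock: 35.23
position: [0.6185, -0.1096, 0.3116]
tool_rot: [-3.14, 0.001, -2.711]
force: [0.6, -0.8, -0.4]
grip_width: 0.0857
```

```bash
python3 -c "
from h import *
to(.473,.1385,.30)"
```

```text
t 35.23 pos [ 0.6185 -0.1096  0.3116] rot [-3.1399e+00  5.0000e-04 -2.7110e+00] F [ 0.6 -0.8 -0.4] w 0.0857 need [ 28.7 286.2  11.1] q [ 0.41  0.49 -0.5   1.47  0.24  1.23  1.88]
```

move_arm(
  moves="1 10 0 0; 4 35 0 0; 7 70 0 0; 11 107 0 0; 15 145 0 0; 19 183 0 0; 22 220 0 0; 26 252 0 0; 28 275 0 0; 29 286 0 0",
)

```text
clock: 36.07
position: [0.4697, 0.1411, 0.3087]
tool_rot: [3.141, -0.003, -2.707]
force: [-0.8, 0.5, 1.0]
grip_width: 0.0853
```

move_arm(
  moves="0 0 10 0; 0 0 30 0; 0 0 60 0; 0 0 95 0; 0 0 130 0; 0 0 165 0; 0 0 190 0; 0 0 205 0; 0 0 210 0; 0 0 210 0",
)

```text
clock: 36.9
position: [0.4711, 0.1371, 0.0976]
tool_rot: [3.141, -0.005, -2.712]
force: [-0.2, 0.9, -0.0]
grip_width: 0.0856
```

```bash
python3 -c "
from h import *
to(.473,.1385,.014)
side=bot.grab_frame('side');scene=bot.grab_frame('scene');w=bot.grab_frame('wrist')
for q in (side,scene):
    P,ok=cloud(q);P[~ok]=9
    print('cup',circ(P,(.618,-.109),.031,.245,.262,.045),'ring',circ(P,(.618,-.111),.046,.042,.056,.06),'lid',circ(P,(.473,.1385),.034,.008,.018,.05),'flange',circ(P,(.618,-.109),.031,.157,.1645,.04))
a=cv2.resize(side['frame'][110:270,200:360],(400,400));b=cv2.resize(scene['frame'][110:270,160:320],(400,400));cv2.imwrite('pics/s9.png',np.hstack([a,b])[:,:,::-1]);save(w,'w9')"
```

```text
t 36.9 pos [0.4711 0.1371 0.0976] rot [ 3.1412 -0.0047 -2.7115] F [-0.2  0.9 -0. ] w 0.0856 need [-2.7  0.4 83.6] q [-0.02  0.56 -0.51  2.04  0.43  0.66  1.19]
cup (array([ 0.6168, -0.1071,  0.0316,  0.2511]), 219) ring (array([ 0.6182, -0.1105,  0.0456,  0.05  ]), 442) lid (array([0.4725, 0.1391, 0.0335, 0.0127]), 263) flange (array([ 0.6179, -0.1089,  0.0302,  0.1612]), 44)
cup (array([ 0.6174, -0.1083,  0.0311,  0.2521]), 235) ring (array([ 0.6186, -0.1113,  0.0456,  0.0511]), 456) lid (array([0.4722, 0.1383, 0.0337, 0.0141]), 248) flange (array([ 0.6189, -0.1101,  0.0295,  0.1611]), 30)
```

View pics/s9.png

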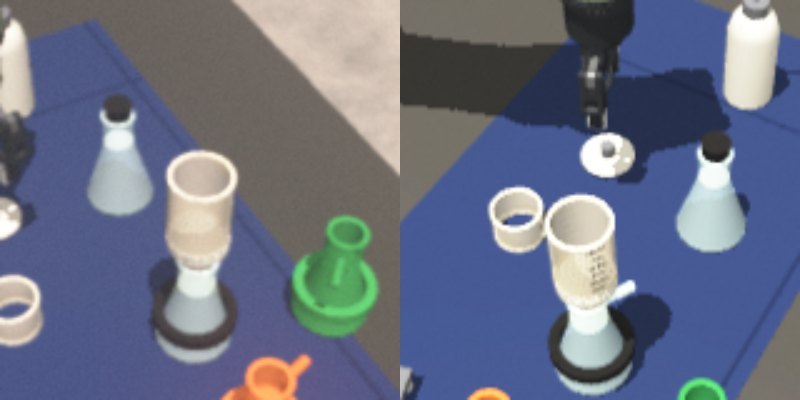

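View pics/w9.png

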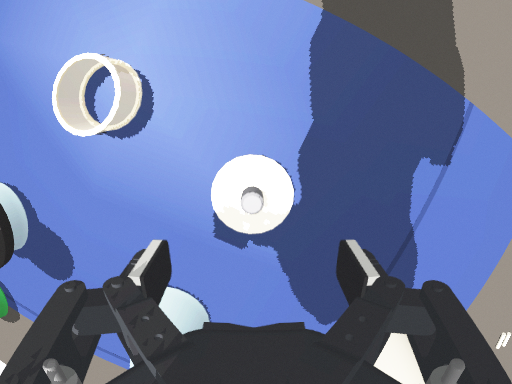

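The cup stands straight with its rim at 0.252 m. The lid is centred ahead of the gripper at (252,200).

move_arm(
  moves="-1 0 8 0; -2 0 22 0; -2 0 38 0; -2 0 54 0; -2 0 66 0; -2 0 74 0; -2 0 77 0; -2 0 77 0; -2 0 77 0; -2 0 77 0",
)

```text
clock: 37.88
position: [0.474, 0.1389, 0.0228]
tool_rot: [-3.141, -0.001, -2.711]
force: [0.6, 0.4, -0.6]
grip_width: 0.0854
```

```bash
python3 -c "
from h import *
to(.4725,.1385,.014)"
```

```text
t 37.88 pos [0.474  0.1389 0.0228] rot [-3.1414e+00 -8.0000e-04 -2.7111e+00] F [ 0.6  0.4 -0.6] w 0.0854 need [1.5 0.3 8.8] q [-0.1   0.69 -0.4   2.06  0.55  0.5   1.09]
```

move_arm(
  moves="1 0 2 0; 1.5 0 4 0; 1.5 0 6 0; 1.5 0 7.5 0; 1.5 0 8.5 0; 1.5 0 8.5 0; 1.5 0 8.5 0; 1.5 0 8.5 0; 1.5 0 8.5 0; 1.5 0 8.5 0",
)

```text
clock: 38.72
position: [0.4722, 0.1381, 0.0137]
tool_rot: [-3.142, -0.002, -2.711]
force: [-0.4, -0.7, -0.0]
grip_width: 0.0859
```

move_arm(
  moves="0 0 0 0; 0 0 0 0; 0 0 0 0; 0 0 0 0; 0 0 0 0; 0 0 0 0; 0 0 0 0; 0 0 0 0; 0 0 0 0; 0 0 0 0",
  grip=0,
)

```text
clock: 39.55
position: [0.4722, 0.1381, 0.0138]
tool_rot: [-3.141, -0.002, -2.711]
force: [-1.6, -1.0, 5.4]
grip_width: 0.0164
```

move_arm(
  moves="0 0 0 0; 0 0 0 0; 0 0 0 0; 0 0 0 0; 0 0 0 0; 0 0 0 0; 0 0 0 0; 0 0 0 0; 0 0 0 0; 0 0 0 0",
)

```text
clock: 40.38
position: [0.4722, 0.1381, 0.0138]
tool_rot: [-3.141, -0.002, -2.711]
force: [-1.5, -0.7, 5.8]
grip_width: 0.0166
```

move_arm(
  moves="0 0 -3 0; 0 0 -10 0; 0 0 -25 0; 0 0 -50 0; 0 0 -85 0; 0 0 -120 0; 0 0 -158 0; 0 0 -196 0; 0 0 -232 0; 0 0 -260 0",
)

```text
clock: 41.22
position: [0.4724, 0.1386, 0.2771]
tool_rot: [-3.141, 0.0, -2.71]
force: [-0.1, -1.1, -0.6]
grip_width: 0.0166
```

move_arm(
  moves="0 0 -13 0; 0 0 -18 0; 0 0 -18 0; 0 0 -18 0; 0 0 -18 0; 0 0 -18 0; 0 0 -18 0; 0 0 -18 0; 0 0 -18 0; 0 0 -18 0",
)

```text
clock: 42.05
position: [0.4726, 0.1384, 0.2915]
tool_rot: [3.142, -0.002, -2.711]
force: [-0.3, 0.0, -0.4]
grip_width: 0.0163
```

```bash
python3 -c "
from h import *
to(.6175,-.108,.2918)
w=bot.grab_frame('wrist');save(w,'w10')"
```

```text
t 42.05 pos [0.4726 0.1384 0.2915] rot [ 3.1415e+00 -2.1000e-03 -2.7110e+00] F [-0.3  0.  -0.4] w 0.0163 need [ -28.8 -284.4   -0.4] q [ 0.11  0.3  -0.64  1.84  0.2   1.07  1.4 ]
```

View pics/w10.png

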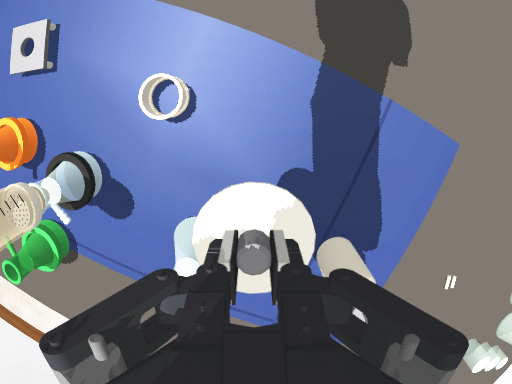

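The lid is held by its knob at (254,252), and it looks level. Moving over the cup.

move_arm(
  moves="-1 -8 0 0; -3 -28 0 0; -6 -58 0 0; -10 -95 0 0; -14 -133 0 0; -18 -172 0 0; -21 -210 0 0; -25 -244 0 0; -27 -268 0 0; -29 -280 0 0",
)

```text
clock: 42.93
position: [0.6166, -0.1084, 0.2909]
tool_rot: [-3.141, -0.003, -2.715]
force: [-0.2, -1.2, -1.5]
grip_width: 0.0164
```

move_arm(
  moves="0 -3 0 0; 0 -4 0 0; 0 -4 0 0; 0 -4 0 0; 0 -4 0 0; 0 -4 0 0; 0 -4 0 0; 0 -4 0 0; 0 -4 0 0; 0 -4 0 0",
)

```text
clock: 43.77
position: [0.6175, -0.1076, 0.2916]
tool_rot: [-3.141, -0.002, -2.711]
force: [1.1, -0.4, -0.3]
grip_width: 0.0164
```

```bash
python3 -c "
from h import *
to(.6175,-.1083,.2578)
p=bot.grab_frame('side');v=bot.grab_frame('scene')
a=cv2.resize(p['frame'][90:250,200:360],(400,400));b=cv2.resize(v['frame'][90:250,160:320],(400,400));cv2.imwrite('pics/s11.png',np.hstack([a,b])[:,:,::-1])"
```

```text
t 43.77 pos [ 0.6175 -0.1076  0.2916] rot [-3.1415e+00 -1.8000e-03 -2.7110e+00] F [ 1.1 -0.4 -0.3] w 0.0164 need [ 0.3 -0.6 33.8] q [ 0.42  0.51 -0.51  1.5   0.26  1.2   1.86]
```

View pics/s11.png

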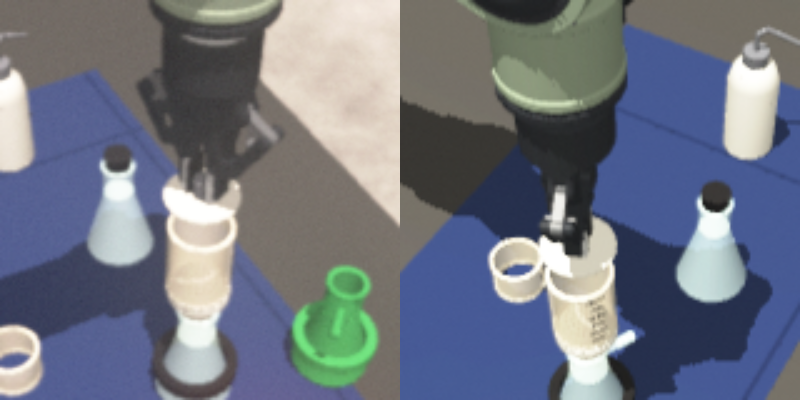

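The lid is level and directly over the cup rim in both views. I'll lower it.

move_arm(
  moves="0 -0.5 2 0; 0 -0.5 5 0; 0 -0.5 9 0; 0 -0.5 13 0; 0 -0.5 17 0; 0 -0.5 21 0; 0 -0.5 25 0; 0 -0.5 28 0; 0 -0.5 30 0; 0 -0.5 31 0",
)

```text
clock: 44.7
position: [0.6176, -0.1081, 0.2603]
tool_rot: [3.141, -0.002, -2.711]
force: [0.9, 0.2, -0.2]
grip_width: 0.0167
```

move_arm(
  moves="0 0 0.4 0; 0 0 0.8 0; 0 0 1.2 0; 0 0 1.6 0; 0 0 2 0; 0 0 2.4 0; 0 0 2.8 0; 0 0 3 0; 0 0 3 0; 0 0 3 0",
)

```text
clock: 45.53
position: [0.6178, -0.1081, 0.2578]
tool_rot: [-3.141, -0.002, -2.711]
force: [-1.2, -0.2, 3.1]
grip_width: 0.0166
```

move_arm(
  moves="0 0 0 0; 0 0 0 0; 0 0 0 0; 0 0 0 0; 0 0 0 0; 0 0 0 0; 0 0 0 0; 0 0 0 0; 0 0 0 0; 0 0 0 0",
  grip=1,
)

```text
clock: 46.37
position: [0.6177, -0.1081, 0.2576]
tool_rot: [-3.141, -0.002, -2.711]
force: [-0.2, 0.7, 0.9]
grip_width: 0.0854
```

move_arm(
  moves="0 0 -3 0; 0 0 -9 0; 0 0 -18 0; 0 0 -30 0; 0 0 -42 0; 0 0 -52 0; 0 0 -60 0; 0 0 -65 0; 0 0 -65 0; 0 0 -65 0",
)

```text
clock: 47.2
position: [0.6178, -0.1081, 0.3226]
tool_rot: [-3.141, -0.002, -2.711]
force: [-0.5, -1.2, 0.0]
grip_width: 0.0856
```

move_arm(
  moves="5 0 0 0; 20 0 0 0; 45 0 0 0; 75 0 0 0; 105 0 0 0; 130 0 0 0; 148 0 0 0; 150 0 0 0; 150 0 0 0; 150 0 0 0",
)

```text
clock: 48.03
position: [0.4818, -0.1704, 0.3228]
tool_rot: [3.141, -0.002, -2.711]
force: [1.0, -0.5, -0.6]
grip_width: 0.0857
```

```bash
python3 -c "
from h import *
to(.473,.1385,.30)
side=bot.grab_frame('side');scene=bot.grab_frame('scene')
for q in (side,scene):
    P,ok=cloud(q);P[~ok]=9
    print('plate',circ(P,(.6175,-.108),.034,.248,.264,.045),'knob',circ(P,(.6175,-.108),.009,.27,.285,.02),'ring',circ(P,(.618,-.111),.046,.042,.056,.06),'short',circ(P,(.4438,-.01),.031,.038,.053,.05),'sample',circ(P,(.634,.117),.017,.14,.16,.04))
    m=(P[...,2]>.248)&(P[...,2]<.266)&(np.hypot(P[...,0]-.6175,P[...,1]+.108)<.032);z=P[m];print(np.linalg.lstsq(np.c_[z[:,:2],np.ones(len(z))],z[:,2],rcond=None)[0][:2])
a=cv2.resize(side['frame'][90:290,180:380],(400,400));b=cv2.resize(scene['frame'][90:290,140:340],(400,400));cv2.imwrite('pics/s12.png',np.hstack([a,b])[:,:,::-1])"
```

```text
t 48.03 pos [ 0.4818 -0.1704  0.3228] rot [ 3.1415e+00 -1.7000e-03 -2.7110e+00] F [ 1.  -0.5 -0.6] w 0.0857 need [-121.   284.4   22.6] q [ 0.65  0.28 -0.53  1.75  0.16  1.15  2.07]
plate (array([ 0.618 , -0.1063,  0.0332,  0.2565]), 450) knob (array([ 0.6162, -0.1069,  0.0082,  0.2756]), 42) ring (array([ 0.6181, -0.1105,  0.0454,  0.0499]), 420) short (array([ 0.4436, -0.0094,  0.0315,  0.0444]), 146) sample (None, 6)
[0.01403328 0.02945141]
plate (array([ 0.6173, -0.1065,  0.0338,  0.2575]), 546) knob (array([ 0.6172, -0.107 ,  0.0088,  0.2765]), 51) ring (array([ 0.6186, -0.1115,  0.0455,  0.0512]), 460) short (array([ 0.4446, -0.0108,  0.0313,  0.0454]), 140) sample (array([0.634 , 0.1165, 0.0174, 0.1533]), 127)
[-0.01180118  0.03239513]
```

View pics/s12.png

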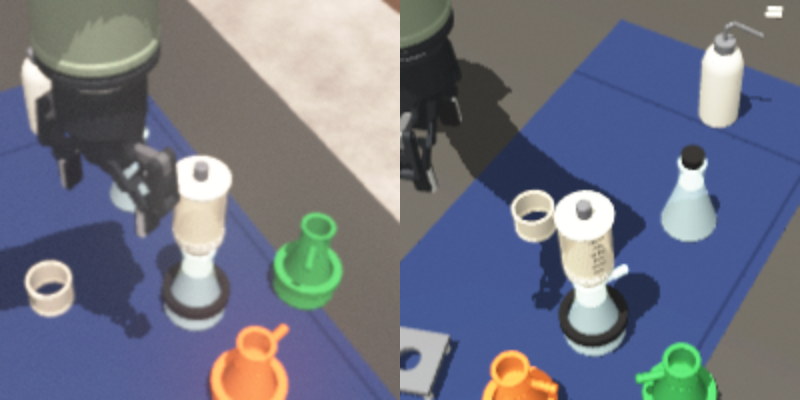

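```bash
python3 -c "
from h import *
print(bot.job_done())"
```

```text
the job is handed in; nothing more can be done
None
```

I assembled the filtration set on the clear flask with the black ring: head, disc, tall cup, then lid. I handed the job in at about 48 s. Each part was lowered until it touched, with 3 to 7 N of contact force, at the height calculated for full seating. It was then released.

**Seating, from both cameras:**

| Surface | Measured height | Expected |
|---|---|---|
| Head flange top | 0.167 m | 0.167 m |
| Disc top | 0.1755–0.1765 m | 0.175 m |
| Cup rim | 0.251–0.252 m | 0.252 m |
| Lid plate top | 0.2565–0.2575 m | 0.256 m |
| Knob top | 0.276 m | 0.276 m |

**Undisturbed things:** The flask's ring stayed within about 0.5 mm of its starting place, and the short cup and sample flask stayed within about 1 mm. The wash bottle I judged only by eye; it looks untouched, and I turned the gripper half a turn so the wrist camera would clear it. The robot was touching nothing at hand-in.

**Checks that failed or disagreed:**
- A rough plane fit to the lid gave a slope of about 0.03 rad, in the same direction from both cameras. I put this down to plate-edge and knob points in the fit, since the heights match and the lid looks level in both pictures, but I did not check it further.
- The side camera could not re-measure the sample flask because the arm hid it. The scene camera could.
- My first move rose when I meant it to go down, and one turn ran into the joint-7 limit. I corrected both with nothing touched.

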